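Trip the stuck cash drawer's hidden latch with the release rod

ROBOT

A 7-joint arm with a two-finger parallel gripper is mounted at the origin on the work surface. World frame = base frame: x ahead of the robot, y to its left, z up, the work surface at z = 0. Lengths are in m, angles in rad, forces in N, time in s.
With the tool pointing down it reaches from about 0.4 to 0.85 m from the base axis. Payload 10.4 kg.
Tool frame: the origin (TCP) lies midway between the tips of the shut fingers; the grasp point (between the pads) lies 19 mm behind it (manip.pinch_z is the distance from the TCP to the grasp point, in m); y points along the fingers, x is the direction in which the jaws open and shut, and the axes are right-handed (so a half turn about y gives the same grasp; the last joint's range is limited). The gripper opens to 85 mm and grips with 20 to 120 N. Pads are 22 mm wide; open, the fingers measure 114 mm over their backs; the gripper's body (76 mm by 85 mm) begins 54 mm behind the grasp point. The pads swing forward as they close: fully open they stand 13 mm farther back than shut.
Start: joints at [1.084, 0.332, -0.065, 1.46, 0.022, 1.35, -0.088], TCP at [0.28, -0.559, 0.231] pointing down, gripper open.
Joint ranges: [-2.6, 2.6], [-0.5, 2.12], [-1.47, 1.34], [0.16, 2.42], [-1.27, 4.41], [0.06, 2.06], [-2.6, 2.6]. Speed limits (rad/s): [2.22, 2.22, 2.79, 2.79, 3.14, 3.14, 3.14].

INTERFACE

Orientations are given as a unit quaternion [x, y, z, w].
In Python, from workcell import manip gives the robot as it stands.
- The arm moves only by the shell command python3 -m pendant 'ROWS' [OPENING] [FORCE]. ROWS is a JSON object of lists of equal length, an entry for each row: "offset": the shift along the tool's x, y, z scaled (see below), a list of three; "turn": the turn, a rotation vector about the tool's x, y, z scaled (see below), a list of three. A call has 1 to 12 rows; each row is the pose to reach, as a shift and turn from the pose measured when the call began, along the tool's axes at that moment; what a row does not reach only later rows make up. The controller multiplies each number of a shift by 200 mm and each number of a turn by 45 degrees. A row lasts 1/8 s, in which the tool goes at most 62.5 mm and 10.7 degrees, less where a joint would pass 70% of its speed; a pose out of reach is approached as far as the arm can. A call with a number of a shift or a turn outside -1 to 1 is refused whole. A call with a gripper value outside its range is refused whole. OPENING is the opening in per cent of the stroke, from 0 (shut) to 100 (fully open), set as the call begins (- or left out, the last holds). The fingers move at their own pace and stop on an object; FORCE is the grip in N (left out, the last holds). Time passes only in rows, so rows that repeat a pose let the fingers close. It gives the time, the measured TCP pose, the force and the opening at its end, in the units of the state.
- manip.get_obs(): the state, without advancing time (a new reading comes with each control period).
- manip.camera(name): name is "scene" or "top" or "wrist"; returns (picture, depth): 420x560x3 uint8, red, green, blue; 420x560 float32, m along the optical axis (not along the pixel's ray), 0 where there is no reading.
- manip.camera_model(name): a dict with "intrinsics" (3x3 intrinsics, pixels), "R" (3x3) and "t" (3): a world point X has camera coordinates R X + t; the wrist camera has in their place "tool_from_camera" (4x4, takes a point from camera to tool coordinates, whose origin is the TCP and whose axes are the tool frame's). Camera axes: x right, y down, z forward; pixel columns grow to the right and rows downward; lengths in m; the calibration is good to about 2 mm. The wrist camera is an equidistant fisheye: a pixel r from the principal point sees the ray r / f radians off the axis. A picture is of the moment at which its call begins: read the wrist's pose just before it. camera_model takes no time and is no camera call.
- manip.hand_in(): hands the job in, once; it reports no verdict.
The state is a dict: "clock": time; "joint_pos": joint angles; "joint_velocities": joint speeds; "tau": joint torques, N m; "position": TCP position; "ee_rot": TCP orientation; "ft_force": force on the tool from outside, world axes, zero at the start; "torque": the same for the moment, N m; "grip_width": opening from 0.0 (shut) to 1.0 (fully open).
Only numpy, scipy, OpenCV 4.12 (cv2) and the standard library are available. Lean on these libraries where they do the work, as an engineer would, in place of code of your own. Each camera call takes 0.05 s, during which the arm holds its last target. There are 200 camera calls.

TASK

The cash drawer has locked shut: pull the lock-out knob on top of the unit up past its click to its stop, then push the release rod straight into the small collared hole in the unit's front until the hidden latch trips, keeping the rod in the hole until the drawer has sprung out. Afterwards lay the rod down again with its handle flat on the closed ledger and push the lock-out knob back down fully home, leaving the drawer open. Do not disturb or knock over the calculator, pen pot or stapler.

Things in the scene. Friction and masses are not known exactly. Their poses are not given: they have to be found in the camera images.
- cash_unit: Grey steel cash drawer unit, 260 mm deep (x), 300 wide (y), 100 high, fixed. Origin: centre of its underside; x points from its front into it (away from the robot), y to its left, z up. Front face at x = -130 mm: right part (y -150 to 71) is the drawer front, plain, flush, no handle; left of it a fixed column (y 74 to 150) holds the access hole. A carton (80 mm high) stands on the back right of its top.
- hole_mouth (a point): Centre of the access hole's outer mouth, at (-142, 110, 65) mm in the unit's frame, axes parallel to the unit's: a steel collar, 30 mm across, 12 mm proud of the front. Funnel 22 mm wide at the mouth, 14 mm at the front face; bore level along +x. The latch lever waits 42 mm in; 5 to 8 mm farther against its spring (5 to 9 N) frees the drawer; hard stop 54 to 58 mm in. Blocked while the knob is down.
- knob_grip (a point): Centre of the lock-out knob's head: black, round, upright, 24 mm in diameter, 22 mm high, on a 12 mm wide stem 12 mm long that stands on the unit's top, at (-91, 110) mm in the unit's frame. Pushed home, this point is 23 mm above the unit's top (123 mm above the desk); it rises with the joint. A steel disc 34 mm wide, 4 mm high lies under it.
- lock_knob (a joint): Lock-out knob travel in m: 0 = pushed down, home; 0.020 = pulled straight up to its stop (3 to 8 N, with a click half-way; the same to push it back). It stays where it is left. It cannot go home while the rod holds the latch lever back.
- drawer (a joint): Drawer travel in m: 0 = latched shut; 0.055 = fully sprung out towards the robot, along the unit's -x. A spring drives it out within about half a second once the latch is tripped, and holds it out.
- rod_grip (a point): Centre of the handle of the release rod, a loose tool of about 60 g: black square handle, 60 mm long, 16 x 16 mm, with a thin steel shaft, 6 mm in diameter and 100 mm long, out of one end on the handle's axis. The point is 8 mm above what it lies on; x along the rod towards its tip, z up at the start. It lies on the ledger.
- rod_tip (a point): The rounded free tip of the rod's steel shaft, 130 mm ahead of the handle's centre. Axes as rod_grip.
- ledger_top (a point): Centre of the top of the closed blue cloth-bound ledger, 200 (x) x 140 (y) x 22 mm, lying fixed on the desk on the left or the right; its top is 22 mm above the desk. x, y along its edges, z up.
- calculator_mid (a point): Desk calculator, loose, 180 (x) x 120 (y) mm and 37 mm high, lying on the other side from the ledger. The point is its centre, 17 mm up. Leave alone.
- pen_pot_mid (a point): Black pen pot, loose, 68 mm across and 90 mm high with pens standing up to 146 mm, in front of the unit's drawer (about 40 to 60 mm clear of the drawer when it is out). The point is its axis, 45 mm up. Leave alone.
- stapler_mid (a point): Stapler, loose, 130 (x) x 34 (y) x 52 mm high, lying on top of the unit beside the knob. The point is 22 mm above its underside. Leave alone.
Mind the look-alikes: they are no part of the job. Of the things shaped like the part that bears ledger_top, the blue one is meant.

How it is judged:
By the outcome, as a careful person would: the job done as asked, in the order asked, and still so for the second after the job is handed in, with the robot touching nothing.
It also fails if it takes over 72 s, if anything falls off the work surface, if the arm or the gripper's body presses on something with over 40 N, if the wrist force passes 120 N, or if a joint passes its speed limit or range.

## Working session

There is one attempt and no reset: what is moved stays moved. The work goes in short steps, Python scripts to look and compute and a shell command to move; the robot and the scene stay as the last step left them, time stands still between calls to the robot, and variables do not carry over. Pictures are saved under pics/ and viewed, about 8 in all and at most 12, crops included, and the job is handed in when it is done.

```bash
ls; mkdir -p pics; cat > h.py <<'E'
import numpy as np, cv2
from workcell import manip
from scipy.spatial.transform import Rotation as Ro
def shot(n,f=None):
    o=manip.get_obs(); im,d=manip.camera(n)
    if f: cv2.imwrite('pics/'+f,im[:,:,::-1]); np.savez('pics/'+f[:-4]+'.npz',im=im,d=d,p=o['position'],q=o['ee_rot'])
    return im,d,o
def world(n,u,v,d):
    "static camera pixel+depth -> world"
    m=manip.camera_model(n);K=np.array(m['intrinsics']);R=np.array(m['R']);t=np.array(m['t'])
    c=np.linalg.inv(K)@np.array([u,v,1.])*d
    return R.T@(c-t)
def onplane(n,u,v,z,o=None):
    m=manip.camera_model(n);K=np.array(m['intrinsics'])
    if n=='wrist':
        a=(u-K[0,2])/K[0,0];b=(v-K[1,2])/K[1,1];r=np.hypot(a,b)
        ray=np.array([a/r*np.sin(r),b/r*np.sin(r),np.cos(r)]) if r>0 else np.array([0,0,1.])
        T=np.array(m['tool_from_camera']);Rw=Ro.from_quat(o['ee_rot']).as_matrix()
        C=Rw@T[:3,3]+np.array(o['position']);D=Rw@T[:3,:3]@ray
    else:
        R=np.array(m['R']);t=np.array(m['t']);C=-R.T@t;D=R.T@np.linalg.inv(K)@np.array([u,v,1.])
    return C+D*(z-C[2])/D[2]
E
python3 - <<'E'
from h import *
o=manip.get_obs();print(o, manip.pinch_z)
a,_,_=shot('scene','s0.png');b,_,_=shot('top','t0.png')
for n in('scene','top','wrist'):print(n,{k:np.round(v,3).tolist() for k,v in manip.camera_model(n).items()})
E
```

```text
pics
{'clock': 0.0, 'joint_pos': array([ 1.08443867,  0.332864  , -0.06471532,  1.46093923,  0.02158709,
        1.34993978, -0.08852363]), 'joint_velocities': array([ 3.31521249e-05,  1.35773073e-03, -7.74920399e-04,  1.41375971e-04,
       -3.64697004e-04,  5.28315648e-04, -1.15950326e-04]), 'tau': array([-3.84793311e-04, -6.25446010e+01,  4.92437545e-02, -3.91610920e+01,
        1.63392123e-02,  9.93128924e-03,  1.70699184e-05]), 'position': array([ 0.27940207, -0.55863515,  0.2305219 ]), 'ee_rot': array([-0.60126823,  0.37215922, -0.37126507,  0.6017776 ]), 'ft_force': array([0.31901363, 0.66828422, 0.68652911]), 'torque': array([-0.00594379,  0.02741485,  0.00023207]), 'grip_width': 0.9979807240183053} 0.0187
scene {'intrinsics': [[438.513, 0.0, 276.166], [0.0, 438.513, 210.407], [0.0, 0.0, 1.0]], 'R': [[0.202, 0.979, 0.013], [0.832, -0.165, -0.53], [-0.517, 0.118, -0.848]], 't': [-0.097, -0.428, 1.424]}
top {'intrinsics': [[444.715, 0.0, 276.665], [0.0, 444.715, 207.866], [0.0, 0.0, 1.0]], 'R': [[-0.09, -0.996, 0.004], [-0.974, 0.088, -0.208], [0.207, -0.023, -0.978]], 't': [0.018, 0.591, 1.014]}
wrist {'intrinsics': [[325.192, 0.0, 281.452], [0.0, 325.192, 209.073], [0.0, 0.0, 1.0]], 'tool_from_camera': [[1.0, 0.001, 0.0, -0.0], [0.0, -0.314, 0.949, -0.142], [0.001, -0.949, -0.314, 0.081], [0.0, 0.0, 0.0, 1.0]]}
```

View pics/t0.png

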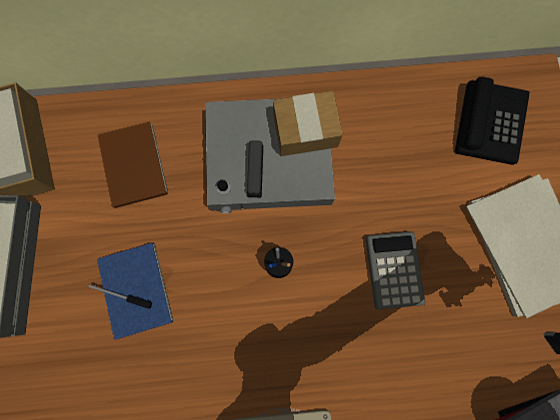

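View pics/s0.png

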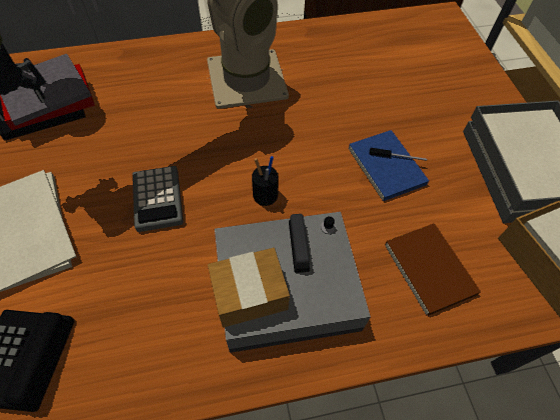

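The top view shows the blue ledger at (135,290) with the rod on it: handle (138,300), tip (90,285). The brown book at (132,165) is a look-alike. The unit is at (270,155), the knob at (222,185), the stapler at (254,168), the pot at (279,262) and the calculator at (395,270). Next I'll measure these.

```bash
python3 - <<'E'
from h import *
o=manip.get_obs();print(Ro.from_quat(o['ee_rot']).as_matrix().round(3))
z=np.load('pics/t0.npz');im=z['im'];d=z['d']
m=manip.camera_model('top');K=np.array(m['intrinsics']);R=np.array(m['R']);t=np.array(m['t'])
v,u=np.mgrid[:420,:560]
c=np.stack([(u-K[0,2])/K[0,0]*d,(v-K[1,2])/K[1,1]*d,d],-1);P=(c-t)@R
def rep(name,mask):
    mask=mask&(d>0)
    n,l,s,_=cv2.connectedComponentsWithStats(mask.astype(np.uint8))
    k=1+np.argmax(s[1:,4]);q=P[l==k]
    r=cv2.minAreaRect((q[:,:2]*1000).astype(np.float32))
    print(name,len(q),'c',np.round(r[0],1),'size',np.round(r[1],1),'ang',round(r[2],2),'z',np.median(q[:,2]).round(4));return q
box=lambda a,b,c_,e:(u>=a)&(u<b)&(v>=c_)&(v<e)
rep('unit top',box(195,350,85,215)&(abs(P[...,2]-.1)<.012))
rep('above unit left',box(195,240,165,215)&(P[...,2]>.115))
rep('stapler',box(238,270,125,205)&(P[...,2]>.115))
rep('pot',box(250,300,235,290)&(P[...,2]>.06))
rep('calc',box(340,440,220,320)&(P[...,2]>.02))
hsv=cv2.cvtColor(im,cv2.COLOR_RGB2HSV)
blue=(hsv[...,0]>100)&(hsv[...,0]<130)&(hsv[...,1]>90)
rep('ledger',box(80,190,225,350)&(P[...,2]>.015))
rep('ledgerblue',box(80,190,225,350)&blue)
lum=im.max(2)
q=rep('handle',box(110,160,285,315)&(lum<50)&~blue)
q=rep('rodhi',box(80,160,270,315)&(P[...,2]>.0265))
# rod pixel ends on planes
for n,uv in(('handle back',(152,303)),('handle front',(125,296)),('tip',(90,285))):print(n,onplane('top',*uv,.030).round(4))
print('knob top',onplane('top',222,184,.134).round(4))
big=lambda a,b,c_,e,f:cv2.resize(im[c_:e,a:b,::-1],None,fx=f,fy=f,interpolation=cv2.INTER_CUBIC)
A=big(80,180,235,345,4);B=big(195,295,110,220,4)
cv2.imwrite('pics/crop1.png',np.hstack([A,B]))
E
```

```text
[[ 0.447 -0.001  0.894]
 [-0.894  0.001  0.447]
 [-0.001 -1.    -0.   ]]
unit top 9247 c [729.5 -34. ] size [315.3 262.1] ang 87.76 z 0.1002
above unit left 99 c [642.6  87.1] size [23.3 22. ] ang 53.98 z 0.1327
stapler 713 c [675.6   9.1] size [ 31.5 124.8] ang 83.6 z 0.1443
pot 686 c [460.  -26.1] size [64.6 65.2] ang 85.15 z 0.0904
calc 3644 c [ 421.2 -309.9] size [179.8 122. ] ang 0.09 z 0.0303
ledger 4981 c [427.6 340.1] size [200.8 169. ] ang 11.28 z 0.0223
ledgerblue 4536 c [429.5 328. ] size [199.2 140.8] ang 11.52 z 0.0222
handle 158 c [400.  312.3] size [59.4 14.5] ang 67.83 z 0.0382
rodhi 288 c [416.4 358.5] size [157.6  18.9] ang 70.6 z 0.0362
handle back [0.3932 0.2813 0.03  ]
handle front [0.4154 0.345  0.03  ]
tip [0.449  0.4281 0.03  ]
knob top [0.6421 0.0859 0.134 ]
```

View pics/crop1.png

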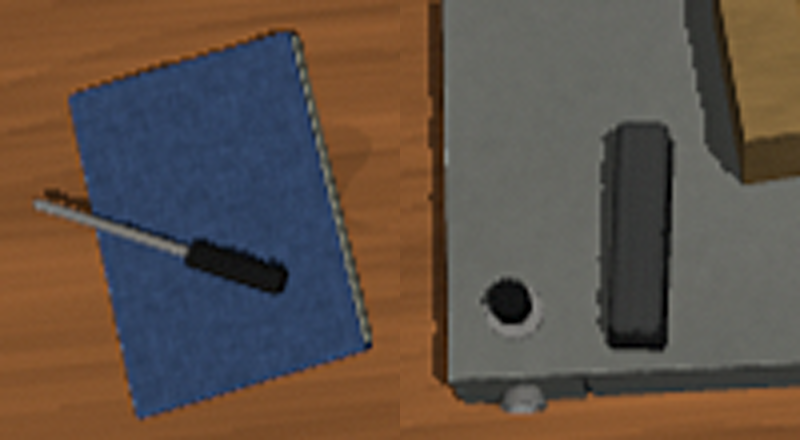

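Blue ledger confirmed in the crop, and the rod lies only on it. The rod yaw is about 69° and the handle is at (0.400, 0.312). The knob is at (0.642, 0.087) and the unit yaw is about -2.2°. The unit centre computed from the knob agrees with the top outline. First job is the knob.

```bash
cat > rel.py <<'E'
import sys
from h import *
x,y,z,yaw=map(float,sys.argv[1:5]);o=manip.get_obs()
c,s=np.cos(np.radians(yaw)),np.sin(np.radians(yaw))
T=np.array([[s,0,c],[-c,0,s],[0,-1,0]]);R=Ro.from_quat(o['ee_rot']).as_matrix()
print('t',round(o['clock'],2),'pos',np.round(o['position'],4),'F',np.round(o['ft_force'],1),'grip',round(o['grip_width'],3))
print('offset',np.round(R.T@(np.array([x,y,z])-o['position'])/.2,4),'turn',np.round(np.degrees(Ro.from_matrix(R.T@T).as_rotvec())/45,4))
E
python3 rel.py .642 .087 .25 87.8; python3 -m pendant '{"offset":[[-0.2,-0.1,0.3],[-0.4,-0.1,0.6],[-0.6,-0.1,0.8],[-0.68,-0.1,1.0],[-0.68,-0.1,1.0]],"turn":[[0,-0.2,0],[0,-0.4,0],[0,-0.6,0],[0,-0.8,0],[0,-1,0]]}' 70 40; python3 rel.py .642 .087 .25 87.8
```

```text
t 0.1 pos [ 0.2794 -0.5587  0.2306] F [ 0.3  0.1 -0.2] grip 1.003
offset [-2.0764 -0.0947  3.0656] turn [-7.0000e-04 -1.3605e+00 -1.5000e-03]
clock: 0.72
position: [0.4005, -0.3429, 0.2509]
ee_rot: [-0.698, 0.109, -0.109, 0.699]
ft_force: [0.0, -1.2, -0.0]
grip_width: 0.703
t 0.72 pos [ 0.4005 -0.3429  0.2509] F [ 0.  -1.2 -0. ] grip 0.703
offset [0.4979 0.0094 2.4146] turn [-0.0026 -0.3438 -0.    ]
```

```bash
python3 -m pendant '{"offset":[[0.1,0,0.3],[0.2,0,0.6],[0.3,0,0.9],[0.3,0,1.0],[0.3,0,1.0]],"turn":[[0,-0.1,0],[0,-0.2,0],[0,-0.34,0],[0,-0.34,0],[0,-0.34,0]]}' && python3 rel.py .642 .087 .25 87.8
```

```text
clock: 1.35
position: [0.5191, -0.1679, 0.251]
ee_rot: [-0.706, 0.013, -0.013, 0.708]
ft_force: [-0.8, -0.1, 1.7]
grip_width: 0.696
t 1.35 pos [ 0.5191 -0.1679  0.251 ] F [-0.8 -0.1  1.7] grip 0.696
offset [0.5669 0.0089 1.2961] turn [-0.0038  0.0019 -0.0001]
```

```bash
python3 -m pendant '{"offset":[[0.2,0,0.3],[0.4,0,0.6],[0.57,0,0.9],[0.57,0,1.0],[0.57,0,1.0]],"turn":[[0,0,0],[0,0,0],[0,0,0],[0,0,0],[0,0,0]]}' && python3 -m pendant '{"offset":[[0,0,0.3],[0,0.2,0.3],[0,0.2,0.3]],"turn":[[0,0,0],[0,0,0],[0,0,0]]}' && python3 rel.py .642 .087 .21 87.8; python3 - <<'E'
from h import *
im,d,o=shot('wrist','w1.png')
E
```

```text
clock: 1.98
position: [0.6405, 0.0314, 0.2507]
ee_rot: [-0.705, 0.012, -0.011, 0.709]
ft_force: [0.5, -0.4, -0.6]
grip_width: 0.701
clock: 2.35
position: [0.6409, 0.0889, 0.208]
ee_rot: [-0.706, 0.014, -0.009, 0.708]
ft_force: [-0.9, -1.4, 0.5]
grip_width: 0.698
t 2.35 pos [0.6409 0.0889 0.208 ] F [-0.9 -1.4  0.5] grip 0.698
offset [ 0.0056 -0.0102 -0.0092] turn [-0.0028  0.0061 -0.0089]
```

View pics/w1.png

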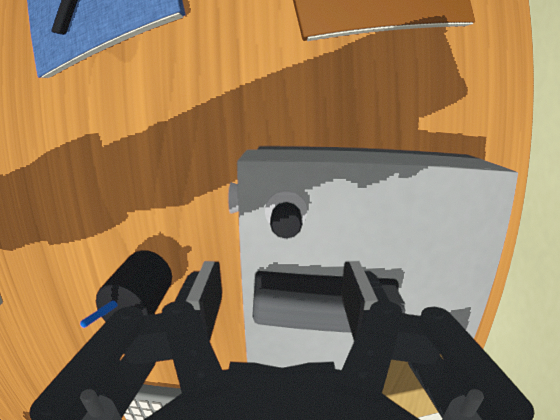

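The knob head is at (287,218), centred between the fingers. The unit's front edge runs along x≈240 px, with the collar at (234,197).

```bash
python3 - <<'E'
from h import *
z=np.load('pics/w1.npz');o=dict(position=z['p'],ee_rot=z['q']);im=z['im']
g=im.max(2);m=np.zeros_like(g);m[195:245,262:312]=(g[195:245,262:312]<75)
n,l,s,c=cv2.connectedComponentsWithStats(m);k=1+np.argmax(s[1:,4]);print(s[k],c[k])
for p in [(287,215),tuple(c[k])]:print(p,onplane('wrist',*p,.134,o).round(4))
for p in [(240,160),(245,355),(517,172)]:print(p,onplane('wrist',*p,.1,o).round(4))
print('collar',onplane('wrist',231,197,.08,o).round(4))
E
python3 rel.py .642 .087 .113 87.8
python3 -m pendant '{"offset":[[0,0.15,0],[0,0.3,0],[0,0.42,0],[0,0.47,0],[0,0.47,0]],"turn":[[0,0,0],[0,0,0],[0,0,0],[0,0,0],[0,0,0]]}' && python3 rel.py .642 .087 .113 87.8
```

```text
[270 202  32  36 907] [285.79272326 219.73649394]
(287, 215) [0.6452 0.0942 0.134 ]
(np.float64(285.79272326350605), np.float64(219.7364939360529)) [0.6443 0.0906 0.134 ]
(240, 160) [0.6098 0.1289 0.1   ]
(245, 355) [ 0.5977 -0.0708  0.1   ]
(517, 172) [0.8645 0.1175 0.1   ]
collar [0.5969 0.0934 0.08  ]
t 2.4 pos [0.6419 0.0886 0.2101] F [ 0.4 -0.1  1.4] grip 0.698
offset [ 0.0025  0.4857 -0.0095] turn [-0.0036  0.0047 -0.0052]
clock: 3.02
position: [0.6421, 0.0877, 0.1169]
ee_rot: [-0.706, 0.014, -0.012, 0.708]
ft_force: [-0.8, 0.1, 0.7]
grip_width: 0.701
t 3.02 pos [0.6421 0.0877 0.1169] F [-0.8  0.1  0.7] grip 0.701
offset [-0.0002  0.0196 -0.0036] turn [-0.0031  0.0025 -0.0046]
```

```bash
python3 -m pendant '{"offset":[[0,0.02,0],[0,0.02,0],[0,0.02,0],[0,0.02,0],[0,0.02,0],[0,0.02,0]],"turn":[[0,0,0],[0,0,0],[0,0,0],[0,0,0],[0,0,0],[0,0,0]]}' 0 50 && python3 rel.py .642 .087 .113 87.8
python3 -m pendant '{"offset":[[0,-0.02,0],[0,-0.04,0],[0,-0.06,0],[0,-0.08,0],[0,-0.1,0],[0,-0.11,0],[0,-0.11,0],[0,-0.11,0]],"turn":[[0,0,0],[0,0,0],[0,0,0],[0,0,0],[0,0,0],[0,0,0],[0,0,0],[0,0,0]]}' && python3 rel.py .642 .087 .113 87.8
```

```text
clock: 3.78
position: [0.6433, 0.0874, 0.114]
ee_rot: [-0.706, 0.013, -0.013, 0.708]
ft_force: [5.3, -0.6, 4.1]
grip_width: 0.257
t 3.77 pos [0.6433 0.0874 0.114 ] F [ 5.3 -0.6  4.1] grip 0.257
offset [-0.0067  0.0051 -0.0024] turn [-0.0032  0.0019 -0.0007]
clock: 4.78
position: [0.6432, 0.0874, 0.1343]
ee_rot: [-0.706, 0.013, -0.012, 0.708]
ft_force: [10.2, 2.1, -15.9]
grip_width: 0.257
t 4.78 pos [0.6432 0.0874 0.1343] F [ 10.2   2.1 -15.9] grip 0.257
offset [-0.0056  0.1064 -0.0023] turn [-0.0035  0.0022 -0.002 ]
```

Knob up by 20 mm, pulling with 16 N at its stop. I'll release it, rise and head for the rod.

```bash
python3 -m pendant '{"offset":[[0,-0.105,0],[0,-0.105,0],[0,-0.105,0],[0,-0.4,0],[0,-0.6,0]],"turn":[[0,0,0],[0,0,0],[0,0,0],[0,0,0],[0,0,0]]}' 70 && python3 -m pendant '{"offset":[[-0.2,-0.05,0.15],[-0.4,-0.05,0.3],[-0.6,-0.05,0.5],[-0.8,-0.05,0.7],[-1,-0.05,0.9]],"turn":[[0,-0.2,0],[0,-0.4,0],[0,-0.6,0],[0,-0.8,0],[0,-1,0]]}' && python3 rel.py .400 .312 .15 -111
```

```text
clock: 5.4
position: [0.6432, 0.0872, 0.2563]
ee_rot: [-0.706, 0.013, -0.013, 0.708]
ft_force: [1.0, -0.2, 0.6]
grip_width: 0.698
clock: 6.02
position: [0.4483, 0.2754, 0.2668]
ee_rot: [-0.657, -0.26, 0.26, 0.658]
ft_force: [0.7, 0.3, -0.7]
grip_width: 0.699
t 6.03 pos [0.4483 0.2754 0.2668] F [ 0.7  0.3 -0.7] grip 0.699
offset [-0.0511  0.5846  0.2974] turn [-5.0000e-04 -2.5733e+00  3.8000e-03]
```

```bash
python3 -m pendant '{"offset":[[-0.05,0,0.3],[-0.05,0,0.3],[-0.05,0,0.3],[-0.05,0,0.3],[-0.05,0,0.3]],"turn":[[0,-0.2,0],[0,-0.4,0],[0,-0.6,0],[0,-0.8,0],[0,-1,0]]}' && python3 -m pendant '{"offset":[[0,0.1,0],[0,0.2,0],[0,0.3,0],[0,0.4,0],[0,0.4,0]],"turn":[[0,-0.2,0],[0,-0.4,0],[0,-0.6,0],[0,-0.8,0],[0,-1,0]]}' && python3 -m pendant '{"offset":[[0,0.1,0],[0,0.1,0],[0,0.1,0],[0,0.1,0]],"turn":[[0,-0.2,0],[0,-0.4,0],[0,-0.64,0],[0,-0.64,0]]}' && python3 rel.py .400 .312 .15 -111; python3 - <<'E'
from h import *
im,d,o=shot('wrist','w2.png')
E
```

```text
clock: 6.65
position: [0.3996, 0.3121, 0.2667]
ee_rot: [-0.506, -0.494, 0.493, 0.507]
ft_force: [0.1, 0.8, -0.1]
grip_width: 0.698
clock: 7.28
position: [0.3985, 0.3114, 0.185]
ee_rot: [-0.276, -0.65, 0.651, 0.278]
ft_force: [-0.7, 0.6, 0.6]
grip_width: 0.698
clock: 7.78
position: [0.3982, 0.3112, 0.1647]
ee_rot: [-0.106, -0.699, 0.699, 0.109]
ft_force: [-0.3, -0.4, 0.0]
grip_width: 0.701
t 7.78 pos [0.3982 0.3112 0.1647] F [-0.3 -0.4  0. ] grip 0.701
offset [-0.0077  0.0735 -0.0067] turn [-0.0019  0.0792  0.0048]
```

View pics/w2.png

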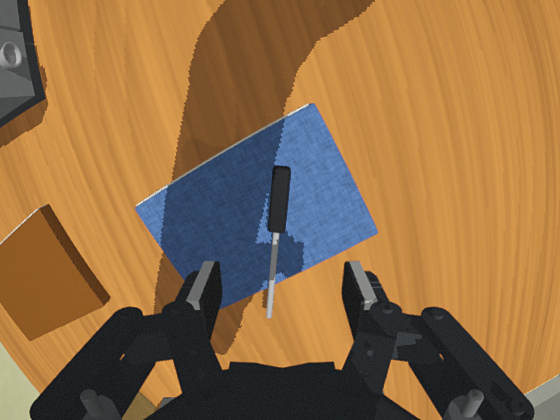

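The handle runs from (282,167) to (277,233) and the shaft tip is at (269,317), lying between the fingers.

```bash
python3 - <<'E'
from h import *
z=np.load('pics/w2.npz');o=dict(position=z['p'],ee_rot=z['q'])
b=onplane('wrist',282,167,.034,o);f=onplane('wrist',277,233,.034,o);t=onplane('wrist',269,317,.030,o)
print(b.round(4),f.round(4),t.round(4),np.linalg.norm(f-b),np.linalg.norm(t-b));w=t-b;a=np.arctan2(w[1],w[0]);print(np.degrees(a),'centre',(b+.03*np.array([np.cos(a),np.sin(a),0])).round(4))
E
python3 rel.py .400 .312 .15 -111
```

```text
[0.3894 0.2848 0.034 ] [0.4118 0.3412 0.034 ] [0.4497 0.4318 0.03  ] 0.06072739992055138 0.15896418090025288
67.71578017697664 centre [0.4008 0.3125 0.034 ]
t 7.83 pos [0.3982 0.3112 0.1648] F [ 0.3  0.1 -0.6] grip 0.701
offset [-0.0076  0.0739 -0.0064] turn [-0.0018  0.0754  0.0046]
```

```bash
python3 -m pendant '{"offset":[[0,0.2,0],[0,0.4,-0.01],[0,0.6,-0.01],[0,0.68,-0.01],[0,0.68,-0.01]],"turn":[[0,0.1,0],[0,0.1,0],[0,0.1,0],[0,0.1,0],[0,0.1,0]]}' 45 && python3 rel.py .4005 .312 .026 -112
```

```text
clock: 8.45
position: [0.398, 0.3131, 0.0287]
ee_rot: [-0.134, -0.693, 0.694, 0.138]
ft_force: [-1.2, 0.3, 0.5]
grip_width: 0.449
t 8.45 pos [0.398  0.3131 0.0287] F [-1.2  0.3  0.5] grip 0.449
offset [-0.0139  0.0133  0.0004] turn [-0.003  -0.0041  0.0055]
```

```bash
python3 -m pendant '{"offset":[[-0.014,0.013,0],[-0.014,0.013,0],[-0.014,0.013,0],[-0.014,0.013,0],[-0.014,0.013,0],[-0.014,0.013,0],[-0.014,0.013,0]],"turn":[[0,0,0],[0,0,0],[0,0,0],[0,0,0],[0,0,0],[0,0,0],[0,0,0]]}' 0 70 && python3 rel.py .4005 .312 .026 -112
python3 -m pendant '{"offset":[[0,-0.1,0],[0,-0.3,0],[0,-0.6,0],[0,-0.6,0],[0,-0.6,0]],"turn":[[0,0,0],[0,0,0],[0,0,0],[0,0,0],[0,0,0]]}' && python3 rel.py .456 .0965 .16 177.5;  python3 - <<'E'
from h import *
im,d,o=shot('wrist','w3.png')
im,d,o=shot('scene','s3.png')
E
```

```text
clock: 9.32
position: [0.4017, 0.3125, 0.0274]
ee_rot: [-0.135, -0.694, 0.694, 0.137]
ft_force: [0.6, -1.7, 6.8]
grip_width: 0.162
t 9.32 pos [0.4017 0.3125 0.0274] F [ 0.6 -1.7  6.8] grip 0.162
offset [0.0048 0.0072 0.0047] turn [-0.0008 -0.0053  0.0031]
clock: 9.95
position: [0.4022, 0.3122, 0.1482]
ee_rot: [-0.136, -0.694, 0.694, 0.137]
ft_force: [0.0, -0.8, -1.6]
grip_width: 0.165
t 9.95 pos [0.4022 0.3122 0.1482] F [ 0.  -0.8 -1.6] grip 0.165
offset [-0.6574 -0.0596  0.8962] turn [-1.5000e-03  1.5608e+00  1.0000e-03]
```

Rod gripped: opening 0.162, where a 16 mm part should read about that (the 24 mm knob read 0.257). I'll carry it to a point before the hole.

```bash
python3 -m pendant '{"offset":[[-0.11,-0.05,0.18],[-0.22,-0.05,0.36],[-0.33,-0.05,0.54],[-0.44,-0.05,0.72],[-0.56,-0.05,0.93],[-0.56,-0.05,0.93]],"turn":[[0,0.2,0],[0,0.4,0],[0,0.6,0],[0,0.8,0],[0,1,0],[0,1,0]]}' && python3 -m pendant '{"offset":[[0,0,0],[0,0.1,0],[0,0.2,0],[0,0.3,0],[0,0.3,0]],"turn":[[0,0.2,0],[0,0.4,0],[0,0.56,0],[0,0.56,0],[0,0.56,0]]}' && python3 rel.py .437 .0978 .06 177.5;  python3 - <<'E'
from h import *
im,d,o=shot('wrist','w4.png')
im2,d,o=shot('scene','s4.png');im3,_,_=shot('top','t4.png')
c=cv2.resize(im2[110:290,200:380],(540,540),interpolation=cv2.INTER_CUBIC)
cv2.imwrite('pics/v4.png',np.hstack([im[150:400,150:450],cv2.resize(im2[140:265,210:360],(300,250)),])[:,:,::-1])
E
```

```text
clock: 10.8
position: [0.4347, 0.0937, 0.156]
ee_rot: [-0.392, -0.586, 0.589, 0.395]
ft_force: [-0.6, 0.2, -1.7]
grip_width: 0.163
clock: 11.42
position: [0.4328, 0.0944, 0.0946]
ee_rot: [-0.51, -0.485, 0.49, 0.514]
ft_force: [-1.4, -0.6, -1.3]
grip_width: 0.162
t 11.43 pos [0.4328 0.0944 0.0946] F [-1.4 -0.6 -1.3] grip 0.162
offset [ 0.0179  0.1729 -0.0216] turn [-0.0117 -0.005  -0.0014]
```

View pics/v4.png

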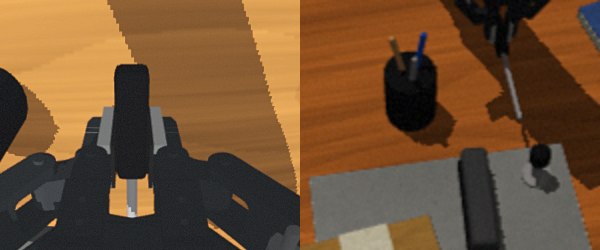

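Rod handle held straight between the pads. In the scene view the shaft points at the column, with its tip near (320,200). I'll triangulate the tip and the collar.

```bash
python3 - <<'E'
from h import *
a=np.load('pics/s4.npz')['im'];b=np.load('pics/t4.npz')['im']
A=cv2.resize(a[150:240,280:360],(480,540),interpolation=cv2.INTER_CUBIC)
B=cv2.resize(b[195:285,200:245],(270,540),interpolation=cv2.INTER_CUBIC)
cv2.imwrite('pics/v5.png',np.hstack([A,B])[:,:,::-1])
E
```

```text
(no output)
```

View pics/v5.png

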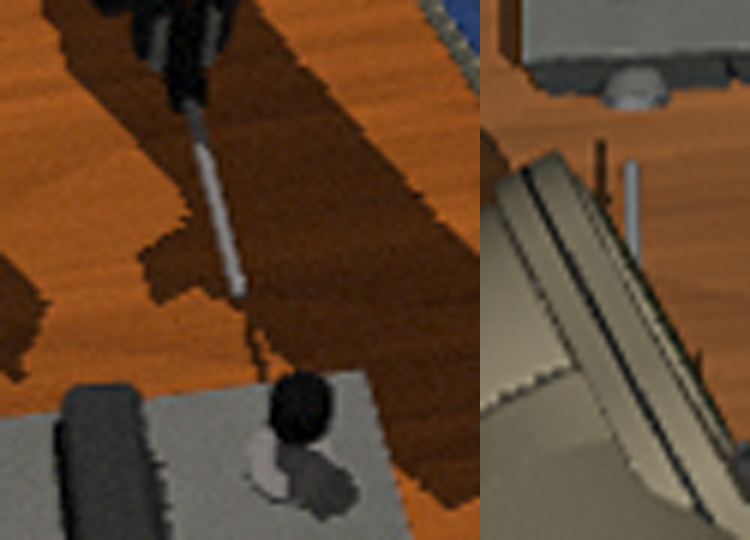

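```bash
python3 - <<'E'
from h import *
def ray(n,u,v):
    a=onplane(n,u,v,0);b=onplane(n,u,v,.3);return a,(b-a)/np.linalg.norm(b-a)
def tri(p,q):
    a,d=ray('scene',*p);b,e=ray('top',*q)
    s=np.linalg.lstsq(np.stack([d,-e],1),b-a,rcond=None)[0];P=a+d*s[0];Q=b+e*s[1];return ((P+Q)/2).round(4),np.linalg.norm(P-Q).round(4)
print('tip',tri((319.7,198.7),(225.3,222.0)))
# shaft line in top as a plane; shaft base in scene
b,e=ray('top',225.3,222.0);b2,e2=ray('top',226.2,237.5);n=np.cross(e,e2);n/=np.linalg.norm(n)
for p in [(319.7,198.7),(311.3,167.5)]:
    a,d=ray('scene',*p);print('shaft',(a+d*(n@(b-a))/(n@d)).round(4))
for z in(.06,.065,.08):
    for u in(219.9,225.8,231.3):print(z,onplane('top',u,211.5,z).round(4))
print('knob now',onplane('scene',280+300/6,150+397/6,.154).round(4))
E
python3 rel.py .437 .0978 .06 177.5
```

```text
tip (array([0.5607, 0.0888, 0.0977]), np.float64(0.0021))
shaft [0.5691 0.0864 0.1109]
shaft [0.4845 0.0858 0.1247]
0.06 [0.5945 0.1027 0.06  ]
0.06 [0.5932 0.0885 0.06  ]
0.06 [0.592  0.0752 0.06  ]
0.065 [0.5934 0.1021 0.065 ]
0.065 [0.5921 0.088  0.065 ]
0.065 [0.591  0.0748 0.065 ]
0.08 [0.5902 0.1005 0.08  ]
0.08 [0.5889 0.0866 0.08  ]
0.08 [0.5878 0.0736 0.08  ]
knob now [0.6453 0.0856 0.154 ]
t 11.57 pos [0.4346 0.0942 0.0966] F [ 0.2  0.8 -0.3] grip 0.165
offset [ 0.0187  0.1829 -0.012 ] turn [-0.0064 -0.0067 -0.0017]
```

Tip at (0.561, 0.089, 0.098), which is the TCP plus 126 mm, so the rod is level within about 1°. The hole mouth is at about (0.592, 0.088, 0.065). I'll lower the rod, then insert.

```bash
python3 -m pendant '{"offset":[[0.003,0.08,0],[0.003,0.168,0],[0.003,0.168,0],[0.003,0.168,-0.05],[0.003,0.168,-0.1],[0.003,0.168,-0.1]],"turn":[[0,0,0],[0,0,0],[0,0,0],[0,0,0],[0,0,0],[0,0,0]]}' && python3 rel.py .437 .0978 .063 177.5;  python3 - <<'E'
from h import *
im2,d,o=shot('scene','s6.png');im3,_,_=shot('top','t6.png')
a,b=im2,im3
A=cv2.resize(a[150:240,280:360],(480,540),interpolation=cv2.INTER_CUBIC)
B=cv2.resize(b[185:255,200:245],(347,540),interpolation=cv2.INTER_CUBIC)
cv2.imwrite('pics/v6.png',np.hstack([A[:,:400],B])[:,:,::-1])
E
```

```text
clock: 12.32
position: [0.4555, 0.0939, 0.0632]
ee_rot: [-0.511, -0.486, 0.489, 0.513]
ft_force: [0.1, 0.3, 0.1]
grip_width: 0.163
t 12.32 pos [0.4555 0.0939 0.0632] F [0.1 0.3 0.1] grip 0.163
offset [0.0149 0.0013 0.0936] turn [-0.0056 -0.0074 -0.0007]
```

View pics/v6.png

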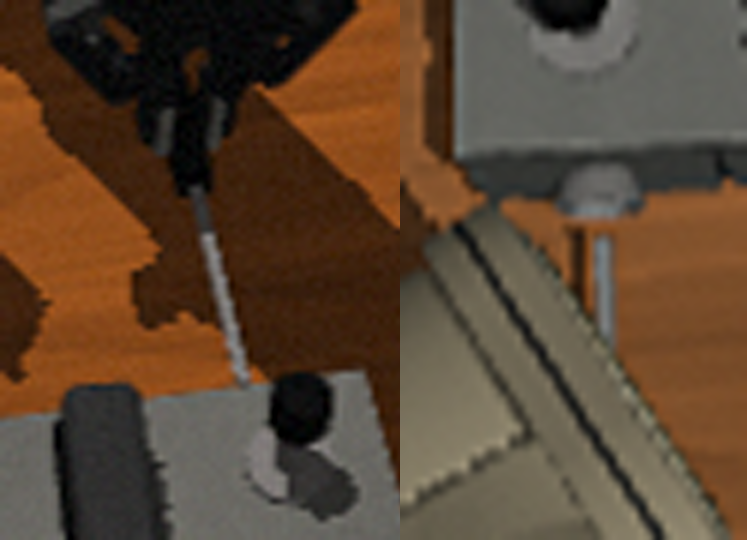

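Tip is centred in front of the collar: tip column 604 against collar centre 602 in the crop. Inserting.

```bash
python3 -m pendant '{"offset":[[0,0,-0.05],[0,0,-0.1],[0,0,-0.15],[0,0,-0.2],[0,0,-0.2]],"turn":[[0,0,0],[0,0,0],[0,0,0],[0,0,0],[0,0,0]]}' && python3 rel.py .53 .0978 .063 177.5
```

```text
clock: 13.05
position: [0.4951, 0.0921, 0.0627]
ee_rot: [-0.511, -0.486, 0.489, 0.513]
ft_force: [0.4, 0.1, 0.2]
grip_width: 0.165
t 13.05 pos [0.4951 0.0921 0.0627] F [0.4 0.1 0.2] grip 0.165
offset [ 0.0371 -0.0026 -0.1728] turn [-0.0066 -0.0072 -0.0005]
```

```bash
python3 -m pendant '{"offset":[[0,0,-0.03],[0,0,-0.05],[0,0,-0.06],[0,0,-0.07],[0,0,-0.08],[0,0,-0.08]],"turn":[[0,0,0],[0,0,0],[0,0,0],[0,0,0],[0,0,0],[0,0,0]]}' && python3 rel.py .53 .0978 .063 177.5
```

```text
clock: 13.8
position: [0.5096, 0.0914, 0.062]
ee_rot: [-0.51, -0.485, 0.49, 0.514]
ft_force: [-5.4, 0.5, 0.8]
grip_width: 0.16
t 13.8 pos [0.5096 0.0914 0.062 ] F [-5.4  0.5  0.8] grip 0.16
offset [ 0.0371 -0.0061 -0.1004] turn [-0.0106 -0.0065 -0.0014]
```

Contact with the lever spring at 5.4 N. Pushing on.

```bash
python3 -m pendant '{"offset":[[0,0,-0.015],[0,0,-0.03],[0,0,-0.04],[0,0,-0.05],[0,0,-0.05],[0,0,-0.05],[0,0,-0.05],[0,0,-0.05]],"turn":[[0,0,0],[0,0,0],[0,0,0],[0,0,0],[0,0,0],[0,0,0],[0,0,0],[0,0,0]]}' && python3 rel.py .53 .0978 .063 177.5
python3 - <<'E'
from h import *
im,d,o=shot('top','t7.png')
z=np.load('pics/t6.npz')
print('changed px near drawer front',np.argwhere((abs(d-z['d'])>.02)[190:260,230:345]).shape)
def P(u,v):return world('top',u,v,d[v,u]).round(3)
for v in range(200,240,4):print(v,P(300,v))
E
```

```text
clock: 14.8
position: [0.5172, 0.0908, 0.061]
ee_rot: [-0.509, -0.484, 0.492, 0.515]
ft_force: [-9.4, -0.4, 1.2]
grip_width: 0.164
t 14.8 pos [0.5172 0.0908 0.061 ] F [-9.4 -0.4  1.2] grip 0.164
offset [ 0.0378 -0.0107 -0.0621] turn [-0.0166 -0.0059 -0.003 ]
changed px near drawer front (3723, 2)
200 [ 0.611 -0.095  0.034]
204 [ 0.6   -0.094  0.04 ]
208 [ 0.589 -0.093  0.042]
212 [ 0.575 -0.09   0.062]
216 [ 0.568 -0.09   0.05 ]
220 [ 0.549 -0.085  0.099]
224 [ 0.542 -0.085  0.086]
228 [ 0.547 -0.091 -0.003]
232 [ 0.537 -0.09  -0.004]
236 [ 0.526 -0.089  0.001]
```

Drawer front now at x≈0.542, was 0.596: it is out by 54 mm. I'll hold briefly, then withdraw straight back.

```bash
python3 -m pendant '{"offset":[[0,0,0],[0,0,0],[0,0,0.1],[0,0,0.2],[0,0,0.3],[0,0,0.4],[0,0,0.45],[0,0,0.45]],"turn":[[0,0,0],[0,0,0],[0,0,0],[0,0,0],[0,0,0],[0,0,0],[0,0,0],[0,0,0]]}' && python3 -m pendant '{"offset":[[0,-0.25,0],[0,-0.5,0],[0,-0.5,0]],"turn":[[0,0,0],[0,0,0],[0,0,0]]}' && python3 rel.py .4017 .3125 .15 -112
python3 - <<'E'
from h import *
im,d,o=shot('top','t8.png');shot('scene','s8.png')
for v in (208,212,216,220,224,228):print(v,world('top',300,v,d[v,300]).round(3))
E
```

```text
clock: 15.85
position: [0.4274, 0.095, 0.0624]
ee_rot: [-0.509, -0.484, 0.492, 0.514]
ft_force: [-0.4, -0.3, -1.0]
grip_width: 0.162
clock: 16.23
position: [0.4316, 0.0957, 0.166]
ee_rot: [-0.511, -0.486, 0.49, 0.513]
ft_force: [0.6, -0.2, -0.7]
grip_width: 0.16
t 16.23 pos [0.4316 0.0957 0.166 ] F [ 0.6 -0.2 -0.7] grip 0.16
offset [1.0758 0.0783 0.2018] turn [-8.000e-03 -1.573e+00  1.200e-03]
208 [ 0.591 -0.093  0.036]
212 [ 0.576 -0.09   0.06 ]
216 [ 0.568 -0.09   0.049]
220 [ 0.549 -0.085  0.099]
224 [ 0.542 -0.086  0.084]
228 [ 0.546 -0.091  0.   ]
```

```bash
python3 -m pendant '{"offset":[[0.2,0,0.04],[0.4,0,0.08],[0.6,0,0.12],[0.8,0,0.16],[1,0,0.2],[1,0,0.2]],"turn":[[0,-0.2,0],[0,-0.4,0],[0,-0.6,0],[0,-0.8,0],[0,-1,0],[0,-1,0]]}' && python3 rel.py .4017 .3125 .06 -112
```

```text
clock: 17.08
position: [0.3973, 0.2996, 0.1613]
ee_rot: [-0.28, -0.645, 0.65, 0.289]
ft_force: [-0.3, 0.9, -1.2]
grip_width: 0.163
t 17.07 pos [0.3973 0.2996 0.1613] F [-0.3  0.9 -1.2] grip 0.163
offset [ 0.0278  0.5059 -0.0654] turn [-0.0112 -0.5643  0.0149]
```

```bash
python3 -m pendant '{"offset":[[0.028,0.1,-0.065],[0.028,0.2,-0.065],[0.028,0.3,-0.065],[0.028,0.45,-0.065],[0.028,0.51,-0.065],[0.028,0.51,-0.065]],"turn":[[0,-0.2,0],[0,-0.4,0],[-0.01,-0.564,0.015],[-0.01,-0.564,0.015],[-0.01,-0.564,0.015],[-0.01,-0.564,0.015]]}' && python3 rel.py .4017 .3125 .03 -112
```

```text
clock: 17.82
position: [0.4012, 0.3119, 0.0585]
ee_rot: [-0.135, -0.693, 0.695, 0.136]
ft_force: [0.9, 0.1, -0.4]
grip_width: 0.165
t 17.82 pos [0.4012 0.3119 0.0585] F [ 0.9  0.1 -0.4] grip 0.165
offset [-0.0014  0.1423 -0.0038] turn [-0.0029 -0.0012  0.0019]
```

```bash
python3 -m pendant '{"offset":[[0,0.05,0],[0,0.1,0],[0,0.14,0],[0,0.145,0],[0,0.15,0],[0,0.15,0]],"turn":[[0,0,0],[0,0,0],[0,0,0],[0,0,0],[0,0,0],[0,0,0]]}' && python3 rel.py .4017 .3125 .0275 -112
```

```text
clock: 18.58
position: [0.4013, 0.312, 0.0287]
ee_rot: [-0.135, -0.693, 0.695, 0.136]
ft_force: [-0.3, 0.1, 0.3]
grip_width: 0.159
t 18.57 pos [0.4013 0.312  0.0287] F [-0.3  0.1  0.3] grip 0.159
offset [-0.0009  0.0059 -0.0032] turn [-0.0025 -0.0012  0.0016]
```

```bash
python3 -m pendant '{"offset":[[0,0.008,0],[0,0.01,0],[0,0.01,0]],"turn":[[0,0,0],[0,0,0],[0,0,0]]}' && python3 rel.py .4017 .3125 .0275 -112; python3 -m pendant '{"offset":[[0,0,0],[0,0,0],[0,0,0],[0,-0.1,0],[0,-0.3,0],[0,-0.6,0],[0,-0.9,0],[0,-0.9,0]],"turn":[[0,0,0],[0,0,0],[0,0,0],[0,0,0],[0,0,0],[0,0,0],[0,0,0],[0,0,0]]}' 45 && python3 - <<'E'
from h import *
im,_,o=shot('wrist','w9.png')
print(o['position'],o['ft_force'])
cv2.imwrite('pics/w9c.png',im[60:360,80:480,::-1])
E
python3 rel.py .643 .088 .2 87.5
```

```text
clock: 18.95
position: [0.4014, 0.3121, 0.0274]
ee_rot: [-0.135, -0.693, 0.695, 0.136]
ft_force: [-1.9, -4.2, 11.1]
grip_width: 0.165
t 18.95 pos [0.4014 0.3121 0.0274] F [-1.9 -4.2 11.1] grip 0.165
offset [-0.0004 -0.0005 -0.0023] turn [-0.0027 -0.0012  0.0007]
clock: 19.95
position: [0.4028, 0.3145, 0.2126]
ee_rot: [0.137, 0.695, -0.693, -0.133]
ft_force: [1.1, -0.1, -0.4]
grip_width: 0.447
[0.40281824 0.31450962 0.2126494 ] [ 1.07332761 -0.14379162 -0.44729155]
t 20.0 pos [0.4023 0.3132 0.2101] F [-0.2 -0.9 -0.8] grip 0.449
offset [-1.5381  0.0542  0.592 ] turn [4.8000e-03 3.5655e+00 1.0000e-04]
```

View pics/w9c.png

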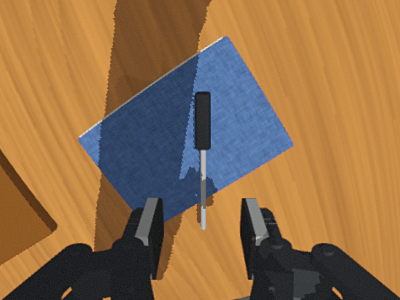

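The rod lies flat on the blue ledger, handle at about (203,120) in the crop, well inside the edges. Now I'll shut the fingers and go to the knob.

```bash
python3 -m pendant '{"offset":[[-0.15,0,0.05],[-0.3,0,0.1],[-0.45,0,0.15],[-0.6,0,0.25],[-0.75,0,0.3],[-0.75,0,0.3]],"turn":[[0,0.2,0],[0,0.4,0],[0,0.6,0],[0,0.8,0],[0,1,0],[0,1,0]]}' 0 40 && python3 -m pendant '{"offset":[[0,0,0],[0,0,0],[0,0,0],[0,0,0],[0,0,0],[0,0,0]],"turn":[[0,0.2,0],[0,0.4,0],[0,0.6,0],[0,0.8,0],[0,1,0],[0,1,0]]}' && python3 -m pendant '{"offset":[[0,0,0],[0,0,0],[0,0,0],[0,0,0],[0,0,0],[0,0,0]],"turn":[[0,0.2,0],[0,0.4,0],[0,0.6,0],[0,0.8,0],[0,1,0],[0,1,0]]}' &&python3 rel.py .643 .088 .2 87.5
```

```text
clock: 20.75
position: [0.5198, 0.1989, 0.2095]
ee_rot: [-0.393, -0.588, 0.589, 0.392]
ft_force: [-0.1, 0.0, -0.3]
grip_width: -0.002
clock: 21.5
position: [0.5189, 0.1996, 0.2092]
ee_rot: [0.587, 0.394, -0.395, -0.586]
ft_force: [0.6, -0.2, -0.4]
grip_width: -0.002
clock: 22.25
position: [0.5183, 0.2, 0.209]
ee_rot: [0.693, 0.142, -0.142, -0.692]
ft_force: [-0.2, 0.3, 0.2]
grip_width: -0.001
t 22.25 pos [0.5183 0.2    0.209 ] F [-0.2  0.3  0.2] grip -0.001
offset [ 0.3529  0.0453 -0.76  ] turn [ 0.0018  0.5703 -0.0011]
```

```bash
python3 -m pendant '{"offset":[[0.1,0,-0.2],[0.2,0,-0.4],[0.3,0,-0.6],[0.353,0.04,-0.76],[0.353,0.04,-0.76]],"turn":[[0,0.2,0],[0,0.4,0],[0,0.57,0],[0,0.57,0],[0,0.57,0]]}' && python3 rel.py .643 .088 .16 87.5
```

```text
clock: 22.88
position: [0.6438, 0.085, 0.1993]
ee_rot: [0.708, -0.015, 0.014, -0.706]
ft_force: [0.2, -0.1, -0.5]
grip_width: -0.002
t 22.88 pos [0.6438 0.085  0.1993] F [ 0.2 -0.1 -0.5] grip -0.002
offset [-0.0039  0.1967  0.0155] turn [ 0.003   0.0032 -0.0034]
```

```bash
python3 -m pendant '{"offset":[[0,0.1,0.015],[0,0.2,0.015],[0,0.22,0.015],[0,0.24,0.015],[0,0.26,0.015],[0,0.28,0.015],[0,0.3,0.015],[0,0.315,0.015],[0,0.32,0.015],[0,0.32,0.015]],"turn":[[0,0,0],[0,0,0],[0,0,0],[0,0,0],[0,0,0],[0,0,0],[0,0,0],[0,0,0],[0,0,0],[0,0,0]]}' && python3 rel.py .643 .088 .134 87.5
```

```text
clock: 24.12
position: [0.6437, 0.0877, 0.1352]
ee_rot: [0.708, -0.016, 0.014, -0.706]
ft_force: [-0.4, -0.4, -0.2]
grip_width: 0.002
t 24.12 pos [0.6437 0.0877 0.1352] F [-0.4 -0.4 -0.2] grip 0.002
offset [-0.0035  0.0059  0.0014] turn [ 0.0032  0.0032 -0.0037]
```

```bash
python3 -m pendant '{"offset":[[0,0.005,0],[0,0.01,0],[0,0.015,0],[0,0.015,0]],"turn":[[0,0,0],[0,0,0],[0,0,0],[0,0,0]]}' && python3 rel.py .643 .088 .134 87.5
```

```text
clock: 24.62
position: [0.644, 0.0877, 0.1341]
ee_rot: [0.708, -0.015, 0.014, -0.706]
ft_force: [-5.6, -1.3, 13.5]
grip_width: -0.004
t 24.62 pos [0.644  0.0877 0.1341] F [-5.6 -1.3 13.5] grip -0.004
offset [-0.0051  0.0006  0.0014] turn [ 0.0036  0.0029 -0.0019]
```

Stiff stop at z = 0.134 with 13.5 N: exactly the home height of the head's top. One last press, then I'll rise clear and look.

```bash
python3 -m pendant '{"offset":[[0,0.006,0],[0,0.006,0],[0,-0.2,0],[0,-0.4,0],[0,-0.6,0],[0,-0.6,0]],"turn":[[0,0,0],[0,0,0],[0,0,0],[0,0,0],[0,0,0],[0,0,0]]}' && python3 -m pendant '{"offset":[[-0.3,0,0.3],[-0.5,0,0.6],[-0.5,0,0.9],[-0.5,0,0.9],[-0.5,0,0.9]],"turn":[[0,0,0],[0,0,0],[0,0,0],[0,0,0],[0,0,0]]}' && python3 - <<'E'
from h import *
im,d,o=shot('top','t10.png');im2,d2,_=shot('scene','s10.png')
print(o['position'],o['ft_force'])
m=manip.camera_model('top');K=np.array(m['intrinsics']);R=np.array(m['R']);t=np.array(m['t'])
v,u=np.mgrid[:420,:560]
def cloud(d):return (np.stack([(u-K[0,2])/K[0,0]*d,(v-K[1,2])/K[1,1]*d,d],-1)-t)@R
P=cloud(d);P0=cloud(np.load('pics/t0.npz')['d'])
for n,(a,b,c,e,h) in dict(knob=(205,236,170,200,.115),stapler=(238,270,125,205,.115),pot=(250,300,235,290,.06),calc=(340,440,220,320,.02),rod=(80,160,260,315,.0275)).items():
    for Q in(P0,P):
        k=(u>=a)&(u<b)&(v>=c)&(v<e)&(Q[...,2]>h)&(Q[...,2]<.2);q=Q[k]
        print(n,len(q),q[:,:2].mean(0).round(4) if len(q) else '',np.percentile(q[:,2],[50,90]).round(4) if len(q) else '')
print('drawer',P[216:228:2,300].round(3).tolist())
cv2.imwrite('pics/v10.png',np.hstack([im[80:350,70:440],im2[110:380,120:440]])[:,:,::-1])
E
```

```text
clock: 25.38
position: [0.6455, 0.0886, 0.2578]
ee_rot: [0.708, -0.013, 0.016, -0.706]
ft_force: [0.2, 0.1, -0.8]
grip_width: -0.002
clock: 26.0
position: [0.5516, 0.2748, 0.2561]
ee_rot: [0.708, -0.012, 0.014, -0.706]
ft_force: [0.8, -0.7, -0.2]
grip_width: -0.004
[0.55163498 0.27484609 0.25613573] [ 0.7510184  -0.65062138 -0.24970364]
knob 99 [0.6412 0.0863] [0.1327 0.1359]
knob 99 [0.6411 0.0862] [0.1331 0.1358]
stapler 713 [0.6736 0.0092] [0.1443 0.1483]
stapler 712 [0.6732 0.0094] [0.1443 0.1481]
pot 686 [ 0.4595 -0.0265] [0.0904 0.1119]
pot 689 [ 0.4594 -0.0264] [0.0907 0.1112]
calc 3644 [ 0.4192 -0.3074] [0.0303 0.0369]
calc 3643 [ 0.4191 -0.3074] [0.0304 0.0371]
rod 295 [0.4112 0.3373] [0.0361 0.0408]
rod 0  
drawer [[0.568, -0.09, 0.05], [0.563, -0.09, 0.048], [0.549, -0.085, 0.102], [0.545, -0.085, 0.097], [0.542, -0.086, 0.085], [0.542, -0.087, 0.056]]
```

View pics/v10.png

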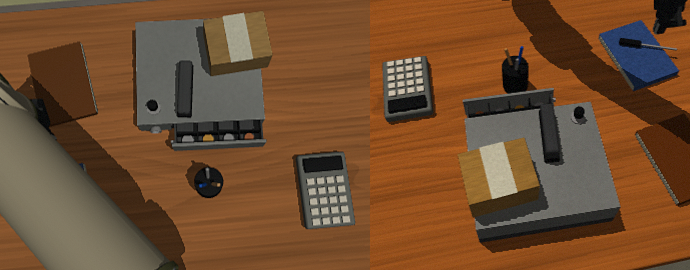

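The drawer is open, the knob is home, the rod is on the blue ledger (scene view), and the bystanders are unmoved. The rod was hidden from the top camera by the arm. Handing in.

```bash
python3 -c "
from workcell import manip
print(manip.hand_in())"
```

```text
the job is handed in; nothing more can be done
None
```

The whole job was done in the order asked and handed in at about 26 s; the hand-in gave no verdict.

**What I did**
- I pulled the lock-out knob up 20 mm, to its stop.
- I pushed the rod into the hole until the latch tripped (9.4 N at the end of the push). The rod stayed in while the drawer sprang out about 54 mm.
- I laid the rod back on the blue ledger.
- I pressed the knob down to a hard stop with the fingertips at z = 0.134 m, which is its home height.

**Last checks**
- **Knob:** position and height matched the first measurement.
- **Drawer:** still open, with its front at x ≈ 0.542 m.
- **Stapler, pen pot, calculator:** all within 0.4 mm of where they started.
- **Rod:** the final depth check found no rod, because the arm hid it from the top camera. The wrist picture after release and the final scene picture both show it lying on the blue ledger.
- **Forces:** the highest reading I took was about 19 N at the wrist, while pulling the knob against its stop.

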